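Press the ink-pad cassette down and slide it home under the leaf spring

TASK

Load the blue ink-pad cassette into the desk stamp dock: with the fingertips press it down hard on the thumb ledge behind its orange rib, so that its sprung bed goes all the way down, and slide it, pressed down, under the dark steel bar and the brass leaf spring until its nose meets the end stop. Only press and push: never pinch, lift or tip the cassette, and leave the wooden stamp, the stapler and the little bottle standing where they are. Then let go, with the cassette left fully home and held down by the spring.

Things in the scene. Friction and masses are not known exactly. Their poses are not given: they have to be found in the camera images.
- dock: Grey metal dock fixed to the desk, 290 x 92 mm; place and yaw vary. Origin on the desk surface, on the track's centre line, below the near face of the dark steel bar. x = sliding direction (loading end to end stop), y left, z up. Two rails (top 31 mm above the desk, 67 mm apart inside) guide the cassette from x = -160 to +55 mm. A white housing, 45 mm high, stands behind the end stop to x = +128 mm.
- bar (a point): Middle of the lower near edge of the dark steel bar that spans the track, 35 mm above the desk, at dock x = 0; axes as the dock's. The bar is 8 mm deep along x, its top is 47 mm above the desk and its posts reach to y = +-45 mm.
- bed (a joint): Sprung aluminium bed under the cassette, in m: 0 = up (its top 26 mm above the desk), grows to a hard stop at 0.008 (18 mm). Always level. About 5 N on the cassette starts it, 10 N brings it right down; it springs back. Up, the cassette's top is at 40 mm and the bar blocks its nose; right down, the top is at 32 mm and passes 3 mm below the bar.
- leaf (a joint): Brass leaf spring, 26 mm wide, hinged on the bar and sloping down along the sliding direction to a rounded end at dock x = +39 mm; in rad: 0 = at rest (lowest point 26 mm above the desk), grows as the cassette lifts it, to about 0.15 to 0.25 with the cassette under it. It presses on the cassette with about 4 N, drags on it and holds it there.
- cassette: Loose blue ink-pad cassette, 110 (x) x 62 (y) x 14 mm (z), 0.1 to 0.2 kg, lying on the bed between the rails, nose 5 to 30 mm short of the bar. Origin at the centre of its underside; x points to the nose, z up. Black pad in front; an orange rib (56 mm wide, 12 mm high above the top face) stands across it from x = -21 to -14 mm. Home, its origin is at dock x = 0.
- ledge (a point): Centre of the flat thumb ledge on the cassette behind the rib (34 x 62 mm), 17 mm behind the rib's rear face, at the top face's height: 40 mm above the desk at rest, 32 mm pressed right down; axes as the cassette's. A fingertip here can press down and push the rib forward at once; friction takes 10 to 20 N of forward push.
- nose (a point): Middle of the cassette's flat front face (62 mm wide, 14 mm high), 55 mm ahead of its origin, 7 mm above its underside; axes as the cassette's.
- home (a point): Middle of the end stop's face on the dock, where the nose must arrive, at dock x = +55 mm; stop 38 mm high; axes as the dock's.
- stamp: Wooden-handled rubber stamp standing upright, 88 mm high, 44 mm across; bystander. Origin at the centre of its underside.
- stapler: Red and black stapler, 125 x 34 x 46 mm, bystander. Origin at the centre of its underside, x along it.
- bottle: Small white bottle with a green cap, 32 mm across, 65 mm high, bystander. Origin at the centre of its underside.
Things that resemble listed ones, but are neither listed nor needed, are in the scene too. Several things have the shape of the cassette; the one meant has the colours described above.

How it is judged:
By the outcome, as a careful person would: the job done as asked, in the order asked, and still so for the second after the job is handed in, with the robot touching nothing.
It also fails if it takes over 35 s, if anything falls off the work surface, if the arm or the gripper's body presses on something with over 40 N, if the wrist force passes 120 N, or if a joint passes its speed limit or range.

ROBOT

A 6-joint arm with a two-finger parallel gripper is mounted at the origin on the work surface. World frame = base frame: x ahead of the robot, y to its left, z up, the work surface at z = 0. Lengths are in m, angles in rad, forces in N, time in s.
With the tool pointing down it reaches from about 0.3 to 0.775 m from the base axis. Payload 14.6 kg.
Tool frame: the origin (TCP) lies between the finger pads; the fingertips stand bot.tcp_to_tips ahead of it and the grasp point (between the pads) lies 8 mm behind it (bot.tcp_to_tips is the distance from the TCP to the fingertips, in m); z points along the fingers, y is the line along which they close (so a half turn about z gives the same grasp; the last joint's range is limited). The gripper opens to 85 mm and grips with 20 to 120 N. Pads are 22 mm wide; open, the fingers measure 114 mm over their backs; the gripper's body (76 mm by 85 mm) begins 54 mm behind the grasp point. The pads swing forward as they close: fully open they stand 13 mm farther back than shut.
Start: joints at [-1.223, 0.3, 1.521, -0, 1.321, -0.067], TCP at [0.222, -0.503, 0.203] pointing down, gripper open.
Joint ranges: [-3.03, 3.03], [-0.79, 2.21], [0.23, 2.52], [-1.04, 4.18], [0, 3.07], [-2.55, 2.55]. Speed limits (rad/s): [2.22, 2.22, 2.57, 3.14, 3.14, 3.14].

INTERFACE

Orientations are given as a unit quaternion [w, x, y, z].
In Python, from rig import bot gives the robot as it stands.
- The arm moves only by the shell command python3 -m jog 'ROWS'. ROWS is JSON, a list of rows, each a list of 3 entries, a list of its own where there are three numbers: the finger opening in m, from 0 to 0.0854, then the shift along the tool's x, y, z in m, then the turn, a rotation vector about the tool's x, y, z in degrees. A call has 1 to 12 rows; each row shifts and turns the commanded pose from where the row before left it, along the tool's axes as they then stand; what a row does not reach is not made up. A row lasts 1/12 s, in which the tool goes at most 41.7 mm and 7.16 degrees, less where a joint would pass 70% of its speed; a pose out of reach is approached as far as the arm can. A call is refused whole if a number of a shift passes 0.0417 or a number of a turn 7.16, either way. A call with a gripper value outside its range is refused whole. The fingers move at their own pace and stop on an object; the grip force is fixed at half the most. Time passes only in rows, so rows that do not move let the fingers close. It gives the time, the measured TCP pose, the force, the opening and the grip force at its end, in the units of the state.
- bot.get_state(): the state, without advancing time (a new reading comes with each control period).
- bot.get_image(name): name is "side" or "top"; returns a dict with "img" (400x640x3 uint8, blue, green, red), "intrinsics" (3x3 intrinsics, pixels), "R" (3x3) and "t" (3): a world point X has camera coordinates R X + t. Camera axes: x right, y down, z forward; pixel columns grow to the right and rows downward; lengths in m; the calibration is good to about 2 mm. A picture is of the moment at which its call begins. There is no depth.
- bot.sign_off(): hands the job in; it is judged then, once.
Trained networks look in a picture, given as the dict that the camera call returned (one of the last four; its "shot" number tells which), for a name from the list of things; names that differ only in an ending like _2 or _b are one class to them, and where a whole thing is asked for, a point or a joint stands for the part that bears it (a point fixed in the world has none). Each returns a list of dicts, best first, with "p" (0 to 1); they miss things now and then, are a little off and sometimes report something else, mostly with a low value. They report only what shows in the picture. A call takes as long as a camera call. They do not tell look-alikes from the thing itself.
- bot.boxes_of(picture, name): "at" ([x, y, z] in m, in the coordinates of the camera as it stood for that picture, good to about 4 mm: the middle of the surface that is visible of it).
- bot.masks_of(picture, name): "region" (400x640 bool, what is visible of it).
- bot.pinpoint(picture, name): "at" ([x, y, z] in m, in the coordinates of the camera as it stood for that picture, good to about 4 mm: a listed point, or the origin of a listed thing).
The state is a dict: "time": time; "joint_pos": joint angles; "qvel": joint speeds; "joint_efforts": joint torques, N m; "ee_pos": TCP position; "eef_rot": TCP orientation; "contact_force": force on the tool from outside, world axes, zero at the start; "ft_torque": the same for the moment, N m; "finger_gap": finger opening in m; "grasp_force": force on a finger pad.
Only numpy, scipy, OpenCV 4.12 (cv2) and the standard library are available. Lean on these libraries where they do the work, as an engineer would, in place of code of your own. Each camera call takes 0.05 s, during which the arm holds its last target. There are 200 camera calls.

## Working session

There is one attempt and no reset: what is moved stays moved. The work goes in short steps, Python scripts to look and compute and a shell command to move; the robot and the scene stay as the last step left them, time stands still between calls to the robot, and variables do not carry over. Pictures are saved under pics/ and viewed, at most 10 in all, crops included, and the job is handed in when it is done.

```bash
mkdir -p pics; cat > h.py <<'E'
import numpy as np,cv2
from rig import bot
def w(pic,a): return np.array(pic["R"]).T@(np.array(a)-np.array(pic["t"]))
def look(names,cams=("top","side"),save=None):
    for c in cams:
        p=bot.get_image(c)
        if save: cv2.imwrite(f"pics/{save}_{c}.png",p["img"])
        for n in names:
            for d in bot.pinpoint(p,n)[:4]:
                X=np.array(d["at"]);u=np.array(p["intrinsics"])@X
                print(c,n,round(d["p"],2),w(p,X).round(4),(u[:2]/u[2]).round())
E
python3 - <<'E'
from h import *
look(["dock","bar","ledge","nose","home","cassette","stamp","stapler","bottle"],save="a")
s=bot.get_state();print(s,bot.tcp_to_tips)
E
```

```text
top dock 0.8 [ 0.5974 -0.0917 -0.0016] [358. 175.]
top bar 0.94 [ 0.6007 -0.0952  0.0353] [361. 173.]
top ledge 0.94 [0.4789 0.1532 0.012 ] [270. 219.]
top ledge 0.93 [ 0.6326 -0.3265  0.0122] [444. 161.]
top ledge 0.86 [ 0.3439 -0.0268  0.01  ] [337. 267.]
top ledge 0.77 [ 0.282  -0.1541  0.0076] [383. 290.]
top nose 0.93 [ 0.3301 -0.2433  0.0054] [416. 272.]
top nose 0.89 [ 0.5876 -0.0923  0.0304] [360. 178.]
top nose 0.76 [ 0.693  -0.26    0.0104] [419. 140.]
top nose 0.75 [0.3354 0.0654 0.003 ] [303. 271.]
top home 0.71 [ 0.6461 -0.1208  0.02  ] [369. 157.]
top home 0.17 [ 0.5991 -0.0938  0.0364] [361. 173.]
top cassette 0.96 [ 0.5401 -0.0629  0.0246] [349. 195.]
top cassette 0.89 [ 6.610e-01 -3.017e-01 -3.000e-04] [433. 152.]
top cassette 0.8 [ 0.3454  0.0109 -0.001 ] [323. 267.]
top cassette 0.64 [0.4599 0.1213 0.0007] [282. 225.]
top stamp 0.49 [ 0.6163  0.0684 -0.002 ] [301. 169.]
top stapler 0.94 [ 0.4888 -0.2105 -0.0015] [402. 214.]
top stapler 0.55 [ 0.5887 -0.092   0.0293] [360. 177.]
top bottle 0.63 [0.7597 0.0112 0.0028] [321. 118.]
side dock 0.58 [ 0.5989 -0.0944  0.00
[... 1063 characters left out ...]
2260241e+00,  2.99886278e-01,  1.52098830e+00, -3.76596438e-06,
        1.32071766e+00, -6.65709817e-02]), 'qvel': array([-5.72406227e-04,  7.05039313e-06,  2.80397292e-04,  2.11863837e-03,
        1.34886598e-03, -2.53157846e-03]), 'joint_efforts': array([-5.23620765e-04, -5.43350208e+01, -3.61985672e+01, -1.16538699e-04,
        6.67362765e-04, -1.76615509e-05]), 'ee_pos': array([ 0.22164389, -0.50335231,  0.20329307]), 'eef_rot': array([ 4.64590160e-07,  9.78573122e-01,  2.05899597e-01, -1.77679053e-06]), 'contact_force': array([ 0.17602163, -0.45117342, -0.00934299]), 'ft_torque': array([-0.00992782, -0.031957  ,  0.03258323]), 'grasp_force': 0.0, 'finger_gap': 0.08515855407176655} 0.011
```

View pics/a_top.png

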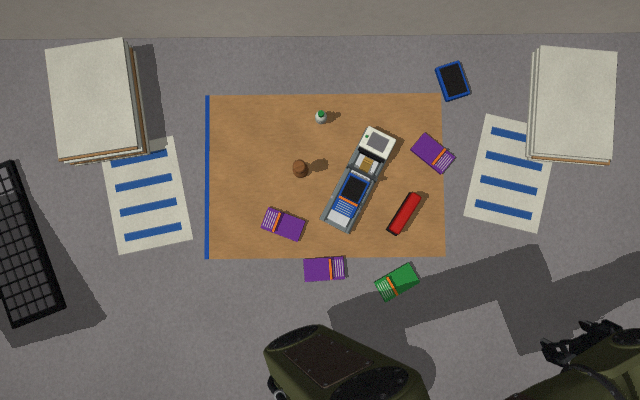

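View pics/a_side.png

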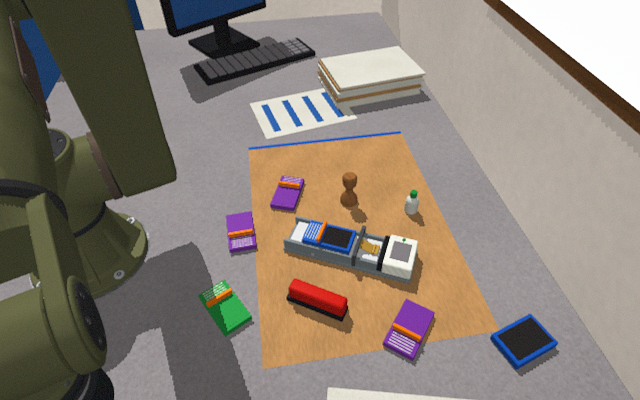

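The blue cassette lies in the dock (top 350,195; side 327,238) with the bar at (361,173). The purple and green ones are look-alikes. Dock yaw is about -27°, and the cassette has about 69 mm to travel. Next I turn the tool, close the fingers and go above the ledge.

```bash
python3 -m jog '[[0,[0,0,0],[0,0,6.35]],[0,[0,0,0],[0,0,6.35]],[0,[0,0,0],[0,0,6.35]],[0,[0,0,0],[0,0,6.35]],[0,[0,0,0],[0,0,6.35]],[0,[0,0,0],[0,0,6.35]],[0,[0,0,0],[0,0,6.35]],[0,[0,0,0],[0,0,6.35]],[0,[0.003,-0.033,0],[0,0,0]],[0,[0.003,-0.033,0],[0,0,0]],[0,[0.003,-0.033,0],[0,0,0]],[0,[0.003,-0.033,0],[0,0,0]]]'
python3 -m jog '[[0,[0.003,-0.033,0],[0,0,0]],[0,[0.003,-0.033,0],[0,0,0]],[0,[0.003,-0.033,0],[0,0,0]],[0,[0.003,-0.033,0],[0,0,0]],[0,[0.003,-0.033,0],[0,0,0]],[0,[0.003,-0.033,0],[0,0,0]],[0,[0.003,-0.033,0],[0,0,0]],[0,[0.003,-0.033,0],[0,0,0]],[0,[0.003,-0.033,0],[0,0,0]],[0,[0.003,-0.033,0.02],[0,0,0]],[0,[0.003,-0.033,0.03],[0,0,0]],[0,[0.003,-0.033,0.03],[0,0,0]]]'
cat >> h.py <<'E'
from scipy.spatial.transform import Rotation as Ro
def st():
    s=bot.get_state();q=s["eef_rot"];R=Ro.from_quat(q[[1,2,3,0]]).as_matrix()
    print("t",round(s["time"],2),"pos",s["ee_pos"].round(4),"yaw",np.degrees(np.arctan2(R[1,0],R[0,0])).round(2),"z",R[:,2].round(3),"F",s["contact_force"].round(1),"gap",round(s["finger_gap"],4))
    return s,R
def crop(c,name,u,v,k=4):
    p=bot.get_image(c);i=p["img"][max(v-60,0):v+60,max(u-90,0):u+90]
    cv2.imwrite(f"pics/{name}.png",cv2.resize(i,None,fx=k,fy=k,interpolation=cv2.INTER_CUBIC))
    return p
E
python3 - <<'E'
from h import *
s,R=st()
for n in ["bar","home","ledge","nose","cassette"]: look([n],("side",))
for y in (-26,-27,-28):
  d=np.array([np.cos(np.radians(y)),np.sin(np.radians(y)),0]);print(y,R.T@(np.array([.6007,-.097,0])-.107*d-s["ee_pos"]))
crop("side","b",330,230)
E
```

```text
time: 2.0
ee_pos: [0.2928, -0.3899, 0.2032]
eef_rot: [0.0, 0.972, -0.234, 0.0]
contact_force: [0.3, 0.3, 0.5]
finger_gap: 0.0002
grasp_force: 0.0
time: 3.0
ee_pos: [0.5029, -0.0571, 0.127]
eef_rot: [-0.0, 0.972, -0.234, 0.001]
contact_force: [1.0, -0.7, -0.0]
finger_gap: -0.0001
grasp_force: 0.0
t 3.0 pos [ 0.5029 -0.0571  0.127 ] yaw -27.02 z [ 0.002 -0.    -1.   ] F [ 1.  -0.7 -0. ] gap -0.0001
side bar 0.87 [ 0.5992 -0.0976  0.0361] [357. 243.]
side home 0.73 [ 0.6499 -0.1221  0.0215] [382. 253.]
side ledge 0.83 [ 0.3436 -0.032   0.0125] [241. 242.]
side ledge 0.75 [ 0.5097 -0.0537  0.0394] [314. 232.]
side ledge 0.69 [0.4762 0.1567 0.0141] [290. 180.]
side ledge 0.62 [ 0.6304 -0.3289  0.0128] [400. 343.]
side nose 0.95 [0.3408 0.06   0.0066] [239. 215.]
side nose 0.91 [ 0.332  -0.2431  0.0101] [239. 327.]
side nose 0.87 [ 0.5955 -0.0953  0.0323] [355. 243.]
side nose 0.72 [0.4473 0.0646 0.0056] [282. 209.]
side cassette 0.97 [0.3386 0.0094 0.0032] [239. 232.]
side cassette 0.96 [ 6.577e-01 -3.003e-01 -5.000e-04] [408. 330.]
side cassette 0.93 [ 0.5406 -0.0673  0.0272] [328. 238.]
side cassette 0.93 [ 0.3074 -0.1958  0.004 ] [226. 309.]
-26 [-0.00202161 -0.00691795  0.12695368]
-27 [-0.00203854 -0.00878536  0.1269547 ]
-28 [-0.00202289 -0.01065277  0.12695579]
```

View pics/b.png

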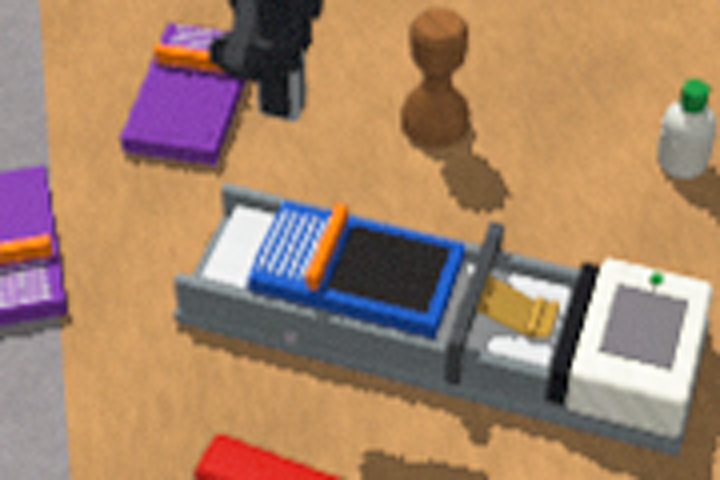

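The crop shows the cassette up, nose about 10 mm short of the bar (crop 455,290), and the fingers closed above. I now descend over the ledge.

```bash
python3 -m jog '[[0,[-0.001,-0.008,0],[0,0,0]],[0,[0,0,0.025],[0,0,0]],[0,[0,0,0.025],[0,0,0]],[0,[0,0,0.012],[0,0,0]],[0,[0,0,0],[0,0,0]],[0,[0,0,0],[0,0,0]]]'
python3 - <<'E'
from h import *
st(); crop("side","c",330,220); crop("top","c2",352,190)
E
```

```text
time: 4.05
ee_pos: [0.5048, -0.0508, 0.0655]
eef_rot: [0.0, 0.972, -0.234, -0.0]
contact_force: [0.3, -0.1, 0.2]
finger_gap: -0.0
grasp_force: 0.0
t 4.05 pos [ 0.5048 -0.0508  0.0655] yaw -27.03 z [-0.001  0.    -1.   ] F [ 0.3 -0.1  0.2] gap -0.0
```

View pics/c.png

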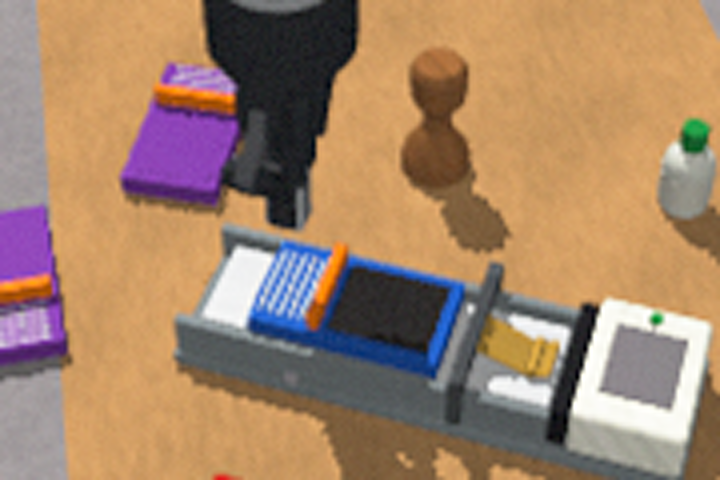

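View pics/c2.png

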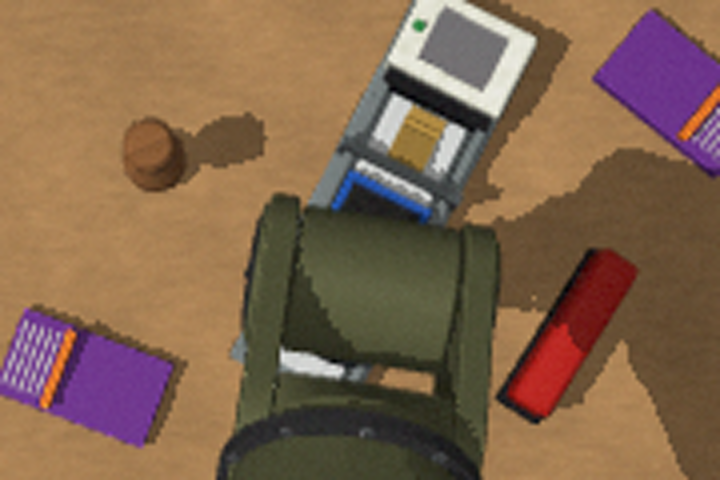

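```bash
python3 - <<'E'
from h import *
p=bot.get_image("side");s,R=st()
pr=lambda X:(lambda u:((u[:2]/u[2]-[240,160])*4).round())(np.array(p["intrinsics"])@(np.array(p["R"])@np.array(X)+np.array(p["t"])))
t=s["ee_pos"]-[0,0,.011]
for dx in(-.011,.011):
  for dy in(-.0145,.0145): print(dx,dy,pr(t+R@[dx,dy,0]))
print("below",pr([t[0],t[1],.04]))
E
```

```text
t 4.2 pos [ 0.5054 -0.0511  0.0666] yaw -27.04 z [ 0.002 -0.    -1.   ] F [ 0.4  0.2 -1. ] gap 0.0001
-0.011 -0.0145 [277. 245.]
-0.011 0.0145 [260. 282.]
0.011 -0.0145 [314. 253.]
0.011 0.0145 [297. 291.]
below [288. 286.]
```

```bash
python3 - <<'E'
from h import *
p=bot.get_image("side");s,R=st()
i=p["img"][150:250,250:370];i=cv2.resize(i,None,fx=6,fy=6,interpolation=cv2.INTER_CUBIC)
pr=lambda X:(lambda u:((u[:2]/u[2]-[250,150])*6).round().astype(int))(np.array(p["intrinsics"])@(np.array(p["R"])@np.array(X)+np.array(p["t"])))
for z in (.011,0,-.05,-.1): cv2.circle(i,tuple(map(int,pr(s["ee_pos"]+R@[0,0,z]))),4,(0,255,255),-1)
for z in (.04,):cv2.circle(i,tuple(map(int,pr([s["ee_pos"][0],s["ee_pos"][1],z]))),4,(0,0,255),-1)
cv2.imwrite("pics/d.png",i)
c=-np.array(p["R"]).T@np.array(p["t"]);print("cam",c)
E
```

```text
t 4.25 pos [ 0.5054 -0.0511  0.0665] yaw -27.04 z [ 0.002 -0.    -1.   ] F [ 0.2 -0.   0.5] gap -0.0002
cam [ 0.43094952 -0.68556002  0.77743212]
```

View pics/d.png

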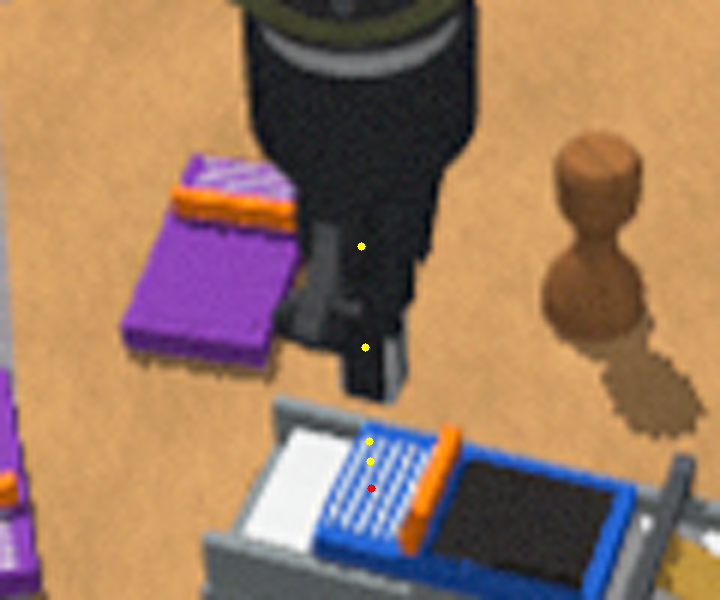

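The tip shows at (375,395), about 45 px above its projected spot on the ledge (370,441). I can't tell whether it is higher or off to the side, so I descend in small steps and watch the force.

```bash
python3 -m jog '[[0,[0,0,0.005],[0,0,0]],[0,[0,0,0.005],[0,0,0]],[0,[0,0,0.002],[0,0,0]],[0,[0,0,0],[0,0,0]],[0,[0,0,0],[0,0,0]]]'
python3 - <<'E'
from h import *
p=bot.get_image("side");s,R=st()
i=p["img"][150:250,250:370];i=cv2.resize(i,None,fx=6,fy=6,interpolation=cv2.INTER_CUBIC)
cv2.imwrite("pics/e.png",i)
E
```

```text
time: 4.67
ee_pos: [0.5047, -0.0511, 0.0532]
eef_rot: [0.0, 0.972, -0.234, -0.0]
contact_force: [0.2, 1.0, 0.6]
finger_gap: -0.0003
grasp_force: 0.0
t 4.72 pos [ 0.5048 -0.0511  0.0533] yaw -27.03 z [-0.  0. -1.] F [-0.3  0.6 -0.4] gap -0.0001
```

View pics/e.png

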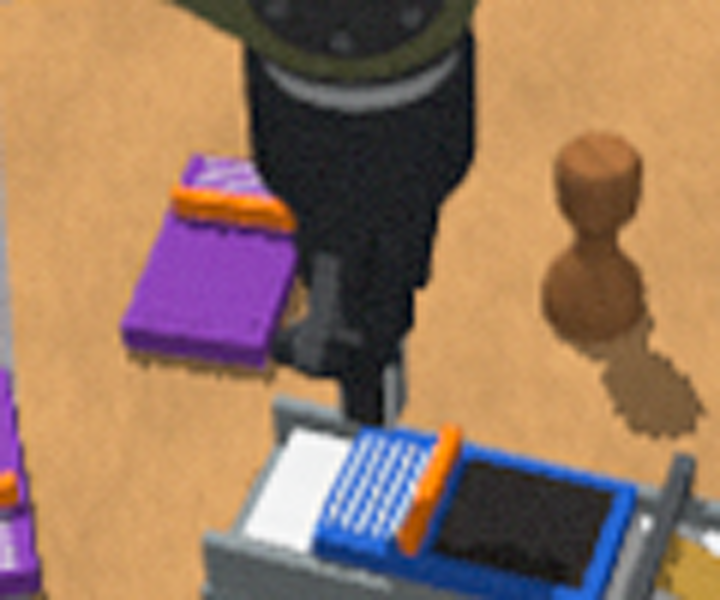

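```bash
python3 - <<'E'
from h import *
T=bot.get_image("top");S=bot.get_image("side")
pr=lambda p,X:(lambda u:(u[:2]/u[2]).round(1))(np.array(p["intrinsics"])@(np.array(p["R"])@np.array(X)+np.array(p["t"])))
print("start tcp top",pr(T,[.222,-.503,.203]),pr(T,[.222,-.503,.35]))
for X in ([0,0,0],[.505,-.051,.042],[.505,-.051,.2],[.505,-.051,.053]): print(X,pr(T,X),pr(S,X))
print(np.array(T["intrinsics"]),-np.array(T["R"]).T@T["t"]); print(np.array(S["intrinsics"]))
s,_=st(); print(s["joint_pos"].round(3))
a=cv2.imread("pics/a_top.png");cv2.imwrite("pics/f.png",np.hstack([cv2.resize(a[280:400,500:640],None,fx=3,fy=3),cv2.resize(T["img"][130:250,280:400],None,fx=3,fy=3)]))
E
```

```text
start tcp top [552.4 328.7] [595.7 348. ]
[0, 0, 0] [328.1 395.2] [ 90.3 254.8]
[0.505, -0.051, 0.042] [345.4 208. ] [311.7 230.8]
[0.505, -0.051, 0.2] [349.8 205.3] [309.6 178.9]
[0.505, -0.051, 0.053] [345.6 207.8] [311.6 227.6]
[[417.32285339   0.         317.50085781]
 [  0.         417.32285339 199.62188803]
 [  0.           0.           1.        ]] [0.46159023 0.02198084 1.15973106]
[[430.19021097   0.         319.79472633]
 [  0.         430.19021097 193.98545733]
 [  0.           0.           1.        ]]
t 4.82 pos [ 0.5048 -0.0511  0.0535] yaw -27.04 z [ 0. -0. -1.] F [ 0.6 -0.5 -0.2] gap -0.0
[-0.173  0.388  1.785  0.     0.967  1.87 ]
```

View pics/f.png

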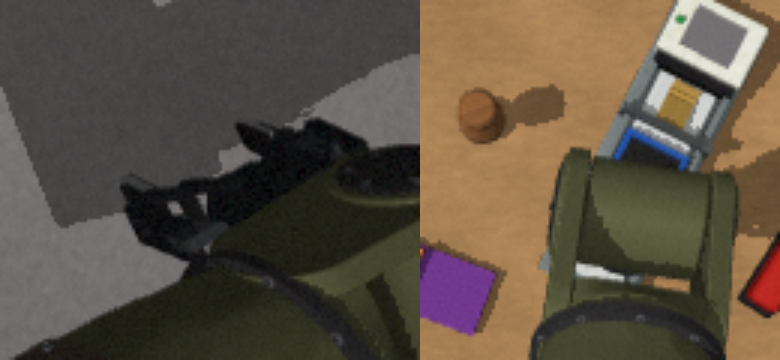

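The tip covers the far rail's edge (365,420) instead of being hidden by it. The start picture also has the fingers sitting higher than computed, so they are above the ledge. I keep going down in small steps.

```bash
for k in 1 2 3; do python3 -m jog '[[0,[0,0,0.0015],[0,0,0]],[0,[0,0,0.0015],[0,0,0]],[0,[0,0,0],[0,0,0]]]' | egrep 'ee_pos|contact'; done; python3 - <<'E'
from h import *
p=bot.get_image("side");look(["ledge","cassette","nose"],("side",))
i=p["img"][150:250,250:370];i=cv2.resize(i,None,fx=6,fy=6,interpolation=cv2.INTER_NEAREST)
cv2.imwrite("pics/g.png",i)
E
```

```text
ee_pos: [0.5046, -0.0511, 0.05]
contact_force: [0.0, 0.2, 0.3]
ee_pos: [0.5046, -0.051, 0.047]
contact_force: [-0.1, 0.1, 0.6]
ee_pos: [0.5046, -0.0511, 0.0441]
contact_force: [-0.1, -0.1, -0.3]
side ledge 0.85 [ 0.5112 -0.0463  0.0369] [314. 230.]
side ledge 0.79 [0.4761 0.1549 0.0146] [290. 181.]
side ledge 0.76 [ 0.3444 -0.0298  0.0118] [242. 242.]
side ledge 0.74 [ 0.2857 -0.1588  0.013 ] [215. 293.]
side cassette 0.97 [ 0.5408 -0.0678  0.0281] [329. 238.]
side cassette 0.96 [0.4683 0.1178 0.0052] [288. 193.]
side cassette 0.96 [0.3388 0.0088 0.0018] [239. 232.]
side cassette 0.94 [ 0.3062 -0.1966  0.004 ] [226. 309.]
side nose 0.91 [0.4456 0.0642 0.0058] [282. 209.]
side nose 0.8 [ 0.5953 -0.0938  0.0353] [355. 242.]
side nose 0.71 [ 0.3316 -0.2414  0.0107] [238. 326.]
side nose 0.7 [0.3399 0.0618 0.0036] [239. 215.]
```

View pics/g.png

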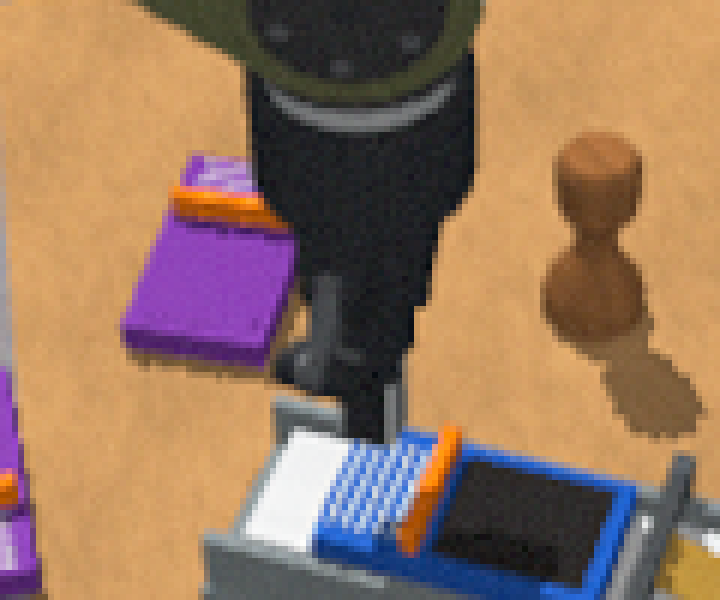

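The tip (375,443) is now drawn in front of the cassette's far edge with no contact, so it is above the ledge and still high. I continue down in steps smaller than the bed's 8 mm travel.

```bash
python3 -m jog '[[0,[0,0,0.003],[0,0,0]],[0,[0,0,0.002],[0,0,0]],[0,[0,0,0],[0,0,0]]]' | egrep 'ee_pos|contact'
python3 -m jog '[[0,[0,0,0.002],[0,0,0]],[0,[0,0,0.002],[0,0,0]],[0,[0,0,0],[0,0,0]]]' | egrep 'ee_pos|contact'; python3 - <<'E'
from h import *
p=bot.get_image("side");g=cv2.imread("pics/g.png")
i=p["img"][150:250,250:370]
for r in range(48,100,2): print(r*6,[tuple(map(int,i[r,c])) for c in (60,64)])
E
```

```text
ee_pos: [0.5044, -0.051, 0.0388]
contact_force: [0.5, -0.1, -0.7]
ee_pos: [0.5045, -0.051, 0.0349]
contact_force: [-0.8, 0.7, -0.1]
288 [(35, 33, 34), (44, 41, 39)]
300 [(29, 29, 28), (40, 35, 33)]
312 [(34, 34, 29), (40, 33, 33)]
324 [(32, 29, 27), (37, 35, 30)]
336 [(33, 30, 30), (38, 28, 28)]
348 [(28, 26, 26), (32, 31, 30)]
360 [(35, 32, 32), (45, 42, 41)]
372 [(49, 45, 44), (31, 28, 27)]
384 [(32, 23, 19), (33, 26, 27)]
396 [(31, 32, 28), (38, 37, 38)]
408 [(37, 32, 30), (114, 113, 110)]
420 [(25, 17, 20), (112, 111, 108)]
432 [(32, 30, 35), (107, 108, 105)]
444 [(33, 31, 31), (79, 81, 78)]
456 [(149, 112, 93), (101, 105, 106)]
468 [(217, 118, 62), (223, 181, 155)]
480 [(227, 209, 191), (210, 127, 91)]
492 [(221, 162, 131), (222, 169, 143)]
504 [(214, 117, 62), (188, 166, 148)]
516 [(231, 213, 195), (126, 91, 76)]
528 [(191, 138, 109), (124, 77, 52)]
540 [(227, 116, 49), (121, 62, 32)]
552 [(122, 58, 24), (121, 55, 17)]
564 [(104, 66, 49), (120, 54, 18)]
576 [(158, 156, 149), (111, 106, 98)]
588 [(88, 86, 80), (96, 91, 86)]
```

```bash
python3 -m jog '[[0,[0,0,0.002],[0,0,0]],[0,[0,0,0.002],[0,0,0]],[0,[0,0,0],[0,0,0]]]' | egrep 'ee_pos|contact'
python3 -m jog '[[0,[0,0,0.002],[0,0,0]],[0,[0,0,0.002],[0,0,0]],[0,[0,0,0],[0,0,0]]]' | egrep 'ee_pos|contact'; python3 - <<'E'
from h import *
p=bot.get_image("side")
i=p["img"][150:250,250:370]
cv2.imwrite("pics/h.png",cv2.resize(i,None,fx=6,fy=6,interpolation=cv2.INTER_CUBIC))
E
```

```text
ee_pos: [0.5045, -0.051, 0.0309]
contact_force: [0.5, -0.6, -0.3]
ee_pos: [0.5045, -0.051, 0.0269]
contact_force: [-0.2, -0.2, 0.2]
```

View pics/h.png

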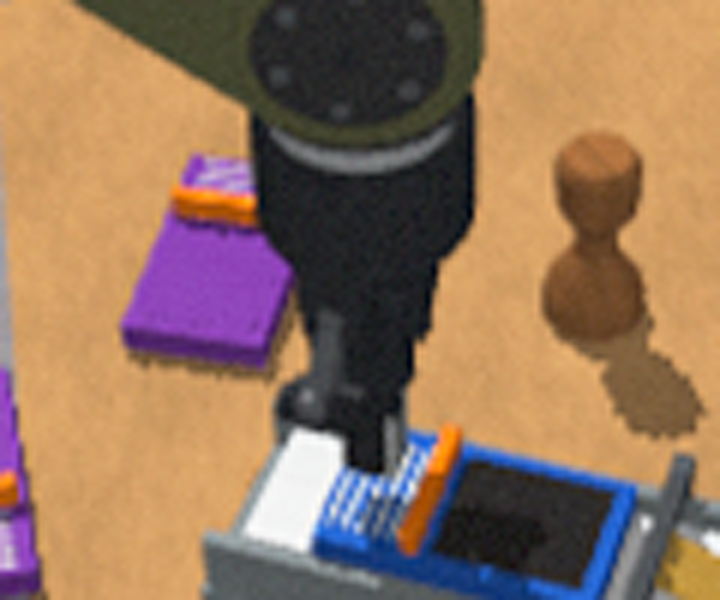

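The tip (375,470) is about 20 mm above the ledge: its shadow is on the ledge at (385,515). It will land about 3 mm to the far side of the ledge centre. I correct that and continue down.

```bash
python3 -m jog '[[0,[0,0.003,0.004],[0,0,0]],[0,[0,0,0.004],[0,0,0]],[0,[0,0,0],[0,0,0]]]' | egrep 'ee_pos|contact'
python3 -m jog '[[0,[0,0,0.002],[0,0,0]],[0,[0,0,0.002],[0,0,0]],[0,[0,0,0],[0,0,0]]]' | egrep 'ee_pos|contact'
```

```text
ee_pos: [0.5028, -0.0538, 0.0185]
contact_force: [-0.2, 0.4, -0.7]
ee_pos: [0.5032, -0.0537, 0.015]
contact_force: [0.4, -0.2, 0.3]
```

```bash
python3 -m jog '[[0,[0,0,0.002],[0,0,0]],[0,[0,0,0.002],[0,0,0]],[0,[0,0,0],[0,0,0]]]' | egrep 'ee_pos|contact'
```

```text
ee_pos: [0.5035, -0.0537, 0.0114]
contact_force: [-0.6, 0.5, 4.8]
```

Contact with 4.8 N up at TCP z = 0.0114. Now I press the bed down.

```bash
python3 -m jog '[[0,[0,0,0.002],[0,0,0]],[0,[0,0,0.002],[0,0,0]],[0,[0,0,0],[0,0,0]]]' | egrep 'ee_pos|contact'
python3 -m jog '[[0,[0,0,0.002],[0,0,0]],[0,[0,0,0.002],[0,0,0]],[0,[0,0,0],[0,0,0]]]' | egrep 'ee_pos|contact'
python3 - <<'E'
from h import *
look(["ledge","cassette","nose"],("side",))
E
```

```text
ee_pos: [0.5035, -0.0537, 0.0076]
contact_force: [-1.7, 0.7, 8.4]
ee_pos: [0.5036, -0.0537, 0.0039]
contact_force: [-3.7, 0.2, 10.1]
side ledge 0.94 [ 0.5073 -0.0521  0.0298] [313. 235.]
side ledge 0.88 [ 0.3436 -0.0287  0.012 ] [241. 241.]
side ledge 0.8 [ 0.2866 -0.1563  0.0159] [215. 291.]
side ledge 0.78 [0.4788 0.1525 0.018 ] [291. 180.]
side cassette 0.96 [ 0.5402 -0.0662  0.0148] [328. 242.]
side cassette 0.8 [ 0.6586 -0.2982 -0.0034] [408. 330.]
side cassette 0.74 [ 0.3065 -0.1938  0.0018] [226. 309.]
side cassette 0.59 [0.4628 0.1198 0.0009] [286. 194.]
side nose 0.95 [ 0.5968 -0.0957  0.0276] [356. 245.]
side nose 0.83 [0.337  0.0622 0.0066] [238. 215.]
side nose 0.79 [0.444  0.0671 0.0088] [281. 207.]
side nose 0.73 [ 0.6897 -0.2572  0.0062] [418. 307.]
```

```bash
python3 -m jog '[[0,[0,0,0.001],[0,0,0]],[0,[0,0,0.0005],[0,0,0]],[0,[0,0,0],[0,0,0]]]' | egrep 'ee_pos|contact'
```

```text
ee_pos: [0.5037, -0.0537, 0.0036]
contact_force: [-11.8, 2.6, 28.3]
```

Hard stop reached at 28 N. Now I push forward.

```bash
python3 -m jog '[[0,[0.002,0,0],[0,0,0]],[0,[0.002,0,0],[0,0,0]],[0,[0.002,0,0],[0,0,0]],[0,[0.002,0,0],[0,0,0]],[0,[0,0,0],[0,0,0]]]' | egrep 'ee_pos|contact'
python3 - <<'E'
from h import *
look(["ledge","cassette","nose"],("side",))
E
```

```text
ee_pos: [0.5098, -0.0566, 0.0035]
contact_force: [-19.2, 9.3, 36.1]
side ledge 0.93 [ 0.2824 -0.1561  0.0129] [213. 292.]
side ledge 0.93 [ 0.6314 -0.3298  0.0103] [400. 344.]
side ledge 0.92 [0.4782 0.1532 0.0174] [291. 180.]
side ledge 0.79 [ 0.3449 -0.034   0.011 ] [242. 243.]
side cassette 0.98 [0.34   0.0084 0.0009] [240. 232.]
side cassette 0.94 [ 0.3058 -0.1974  0.005 ] [225. 310.]
side cassette 0.85 [0.4622 0.1198 0.0027] [286. 194.]
side cassette 0.77 [ 0.5468 -0.0694  0.0179] [331. 241.]
side nose 0.9 [0.4473 0.0653 0.0083] [282. 208.]
side nose 0.84 [0.3379 0.0593 0.0079] [238. 215.]
side nose 0.76 [ 0.6924 -0.2591  0.0084] [419. 307.]
side nose 0.61 [ 0.5977 -0.0987  0.0255] [356. 246.]
```

```bash
python3 -m jog '[[0,[0.002,0,-0.0004],[0,0,0]],[0,[0.003,0,0],[0,0,0]],[0,[0.003,0,0],[0,0,0]],[0,[0.003,0,0],[0,0,0]],[0,[0.003,0,0],[0,0,0]],[0,[0,0,0],[0,0,0]]]' | egrep 'ee_pos|contact'
python3 - <<'E'
from h import *
look(["cassette","nose"],("side",))
E
```

```text
ee_pos: [0.5229, -0.0633, 0.0037]
contact_force: [-12.7, 6.2, 26.3]
side cassette 0.84 [0.3391 0.0077 0.0015] [240. 233.]
side cassette 0.63 [ 0.5599 -0.0764  0.0192] [338. 243.]
side cassette 0.62 [ 0.3043 -0.1957  0.0049] [225. 309.]
side cassette 0.6 [0.4633 0.1183 0.0014] [287. 194.]
side nose 0.97 [ 0.6115 -0.1043  0.0268] [363. 247.]
side nose 0.89 [0.45   0.0664 0.0104] [283. 207.]
side nose 0.82 [ 0.3307 -0.2396  0.0106] [238. 325.]
side nose 0.81 [ 0.6898 -0.2604  0.0081] [418. 308.]
```

```bash
python3 -m jog '[[0,[0.003,0,0],[0,0,0]],[0,[0.003,0,0],[0,0,0]],[0,[0.003,0,0],[0,0,0]],[0,[0.003,0,0],[0,0,0]],[0,[0.003,0,0],[0,0,0]],[0,[0,0,0],[0,0,0]]]' | egrep 'ee_pos|contact'
python3 -m jog '[[0,[0.003,0,0],[0,0,0]],[0,[0.003,0,0],[0,0,0]],[0,[0.003,0,0],[0,0,0]],[0,[0.003,0,0],[0,0,0]],[0,[0.003,0,0],[0,0,0]],[0,[0,0,0],[0,0,0]]]' | egrep 'time|ee_pos|contact'
python3 - <<'E'
from h import *
look(["cassette","ledge"],("side",))
E
```

```text
ee_pos: [0.5364, -0.07, 0.0038]
contact_force: [-12.1, 6.0, 26.3]
time: 10.88
ee_pos: [0.5487, -0.0764, 0.0038]
contact_force: [-18.9, 9.9, 32.5]
side cassette 0.98 [ 0.6568 -0.3029 -0.001 ] [408. 332.]
side cassette 0.92 [0.3408 0.0094 0.002 ] [240. 232.]
side cassette 0.83 [0.4644 0.1185 0.002 ] [287. 194.]
side cassette 0.8 [ 0.3066 -0.1933  0.0023] [226. 308.]
side ledge 0.96 [ 0.2831 -0.1543  0.0138] [214. 291.]
side ledge 0.83 [ 0.631  -0.3292  0.0147] [400. 343.]
side ledge 0.59 [0.479  0.1549 0.0134] [291. 181.]
side ledge 0.57 [ 0.5474 -0.0731  0.0292] [332. 239.]
```

```bash
python3 -m jog '[[0,[0.003,0,-0.0003],[0,0,0]],[0,[0.003,0,0],[0,0,0]],[0,[0.003,0,0],[0,0,0]],[0,[0.003,0,0],[0,0,0]],[0,[0,0,0],[0,0,0]]]' | egrep 'ee_pos|contact'
python3 -m jog '[[0,[0.001,0,0],[0,0,0]],[0,[0.001,0,0],[0,0,0]],[0,[0,0,0],[0,0,0]]]' | egrep 'time|ee_pos|contact'
python3 - <<'E'
from h import *
look(["cassette","ledge","nose"],("side",))
E
```

```text
ee_pos: [0.5598, -0.082, 0.0039]
contact_force: [-15.7, 8.7, 26.2]
time: 11.7
ee_pos: [0.5612, -0.0827, 0.0039]
contact_force: [-18.0, 10.2, 27.8]
side cassette 0.95 [ 0.5916 -0.0922  0.0176] [353. 247.]
side cassette 0.95 [0.4646 0.1188 0.0005] [287. 194.]
side cassette 0.7 [ 0.3045 -0.1964  0.0025] [225. 310.]
side cassette 0.69 [ 6.570e-01 -3.016e-01 -4.000e-04] [408. 331.]
side ledge 0.86 [ 0.3419 -0.0286  0.013 ] [240. 241.]
side ledge 0.83 [ 0.6283 -0.3262  0.0106] [398. 343.]
side ledge 0.75 [ 0.2835 -0.1551  0.0128] [214. 291.]
side ledge 0.72 [0.4787 0.1541 0.0146] [291. 181.]
side nose 0.82 [ 0.6447 -0.1209  0.026 ] [379. 251.]
side nose 0.82 [ 0.6904 -0.2606  0.0062] [418. 308.]
side nose 0.7 [0.3389 0.0589 0.0062] [239. 216.]
side nose 0.65 [0.4458 0.0681 0.0059] [282. 208.]
```

```bash
python3 -m jog '[[0,[0.0015,0,0],[0,0,0]],[0,[0.0015,0,0],[0,0,0]],[0,[0,0,0],[0,0,0]]]' | egrep 'ee_pos|contact'
python3 -m jog '[[0,[0.001,0,0],[0,0,0]],[0,[0.001,0,0],[0,0,0]],[0,[0,0,0],[0,0,0]]]' | egrep 'time|ee_pos|contact'
```

```text
ee_pos: [0.564, -0.0842, 0.0039]
contact_force: [-18.4, 9.6, 26.4]
time: 12.4
ee_pos: [0.5657, -0.085, 0.0039]
contact_force: [-17.8, 9.3, 26.3]
```

```bash
python3 -m jog '[[0,[0.001,0,0],[0,0,0]],[0,[0.001,0,0],[0,0,0]],[0,[0,0,0],[0,0,0]]]' | egrep 'time|ee_pos|contact'
```

```text
time: 12.65
ee_pos: [0.5664, -0.0854, 0.0039]
contact_force: [-26.9, 13.2, 33.3]
```

```bash
python3 -m jog '[[0,[0.001,0,0],[0,0,0]],[0,[0,0,0],[0,0,0]]]' | egrep 'time|ee_pos|contact'
python3 - <<'E'
from h import *
look(["cassette","nose","home","bar"],("side",))
E
```

```text
time: 12.82
ee_pos: [0.5664, -0.0854, 0.0039]
contact_force: [-33.8, 17.0, 39.0]
side cassette 0.95 [ 0.6572 -0.2992 -0.0026] [408. 331.]
side cassette 0.93 [0.3374 0.0063 0.003 ] [239. 233.]
side cassette 0.9 [ 0.5963 -0.0945  0.0171] [355. 247.]
side cassette 0.87 [0.4644 0.1183 0.0032] [287. 194.]
side nose 0.89 [ 0.6518 -0.123   0.026 ] [383. 251.]
side nose 0.87 [ 0.6912 -0.2596  0.0048] [419. 308.]
side nose 0.84 [ 0.3326 -0.2396  0.0096] [239. 325.]
side nose 0.83 [0.3358 0.0598 0.0074] [237. 215.]
side bar 0.71 [ 0.5996 -0.0988  0.0373] [357. 243.]
```

The tool is blocked with the push rising to 38 N, and the nose reads (0.652, -0.123) at the stop, so the cassette is home. I ease the forward push off, then lift straight up.

```bash
python3 -m jog '[[0,[-0.001,0,-0.0005],[0,0,0]],[0,[-0.001,0,-0.0005],[0,0,0]],[0,[0,0,0],[0,0,0]]]' | egrep 'time|ee_pos|contact'
```

```text
time: 13.32
ee_pos: [0.5664, -0.0854, 0.004]
contact_force: [-12.0, 8.2, 15.2]
```

```bash
python3 -m jog '[[0,[-0.0005,0,-0.001],[0,0,0]],[0,[0,0,-0.001],[0,0,0]],[0,[0,0,-0.001],[0,0,0]],[0,[0,0,0],[0,0,0]]]' | egrep 'time|ee_pos|contact'
python3 -m jog '[[0,[-0.001,0,-0.002],[0,0,0]],[0,[-0.001,0,-0.004],[0,0,0]],[0,[0,0,-0.006],[0,0,0]],[0,[0,0,-0.01],[0,0,0]],[0,[0,0,0],[0,0,0]]]' | egrep 'time|ee_pos|contact'
python3 - <<'E'
from h import *
look(["cassette","nose","ledge","home"],("side",))
E
```

```text
time: 13.65
ee_pos: [0.5663, -0.0855, 0.0064]
contact_force: [-4.3, 7.2, 4.4]
time: 14.07
ee_pos: [0.5664, -0.0857, 0.031]
contact_force: [0.8, 0.3, 1.1]
side cassette 0.92 [0.4631 0.1181 0.0015] [287. 194.]
side cassette 0.8 [ 0.3064 -0.1947  0.0049] [226. 308.]
side cassette 0.72 [ 0.5949 -0.0919  0.0221] [354. 245.]
side cassette 0.67 [ 0.6563 -0.3006 -0.002 ] [408. 331.]
side nose 0.95 [ 0.6885 -0.2594  0.003 ] [417. 309.]
side nose 0.72 [0.338  0.0606 0.0049] [238. 216.]
side nose 0.69 [ 0.6526 -0.119   0.0306] [383. 249.]
side nose 0.62 [0.4456 0.0642 0.0053] [282. 209.]
side ledge 0.91 [ 0.3457 -0.0298  0.0159] [242. 240.]
side ledge 0.74 [0.4808 0.1539 0.0132] [292. 181.]
side ledge 0.71 [ 0.6291 -0.3284  0.0148] [399. 342.]
side ledge 0.7 [ 0.2809 -0.1555  0.012 ] [213. 292.]
side home 0.78 [ 0.6487 -0.1204  0.0234] [381. 251.]
```

Released: the cassette stayed home and rose about 3 mm, up to the bar. I retreat and check from both cameras.

```bash
python3 -m jog '[[0,[0,0,-0.03],[0,0,0]],[0,[0,0,-0.03],[0,0,0]],[0,[0,0,-0.03],[0,0,0]],[0,[-0.03,0,-0.02],[0,0,0]],[0,[-0.035,0,0],[0,0,0]],[0,[-0.035,0,0],[0,0,0]],[0,[-0.035,0,0],[0,0,0]],[0,[-0.035,0,0],[0,0,0]],[0,[-0.02,0,0],[0,0,0]],[0,[0,0,0],[0,0,0]],[0,[0,0,0],[0,0,0]]]' | egrep 'time|ee_pos|contact'
python3 - <<'E'
from h import *
look(["cassette","nose","home","bar","ledge","stamp","stapler","bottle"])
E
```

```text
time: 15.23
ee_pos: [0.396, 0.0012, 0.1389]
contact_force: [-0.7, 0.0, -0.2]
top cassette 0.86 [ 4.623e-01  1.226e-01 -2.000e-04] [282. 225.]
top cassette 0.66 [ 0.3051 -0.1918 -0.001 ] [396. 281.]
top cassette 0.58 [ 0.5973 -0.0917  0.0212] [359. 175.]
top cassette 0.57 [ 0.6608 -0.3014 -0.0034] [433. 152.]
top nose 0.95 [ 0.6944 -0.2565  0.0059] [417. 140.]
top nose 0.88 [ 0.3313 -0.2406  0.0077] [415. 271.]
top nose 0.86 [0.4432 0.0674 0.0054] [302. 231.]
top nose 0.79 [ 0.6447 -0.1182  0.0296] [369. 157.]
top home 0.69 [ 0.647  -0.1219  0.0185] [370. 157.]
top bar 0.57 [ 0.5973 -0.0951  0.0378] [361. 174.]
top ledge 0.83 [ 0.5646 -0.0747  0.0363] [354. 186.]
top ledge 0.72 [ 0.6336 -0.3266  0.011 ] [443. 161.]
top ledge 0.68 [0.4744 0.1547 0.0126] [270. 220.]
top ledge 0.68 [ 0.2826 -0.1557  0.0096] [384. 290.]
top stamp 0.69 [ 6.182e-01  6.790e-02 -5.000e-04] [301. 169.]
top stapler 0.65 [ 4.850e-01 -2.105e-01 -3.000e-04] [402. 215.]
top bottle 0.61 [0.761  0.0143 0.0025] [320. 118.]
side cassette 0.95 [ 0.597  -0.0906  0.0228] [355. 244.]
side cassette 0.69 [0.3401 0.0071 0.001
[... 180 characters left out ...]
15.]
side nose 0.83 [ 0.6516 -0.1229  0.0257] [383. 251.]
side nose 0.79 [ 0.3302 -0.2385  0.0135] [237. 324.]
side nose 0.64 [0.4455 0.0681 0.0056] [282. 208.]
side home 0.62 [ 0.6493 -0.1231  0.025 ] [382. 252.]
side bar 0.75 [ 0.5981 -0.0999  0.0359] [357. 244.]
side ledge 0.87 [0.4774 0.155  0.0152] [290. 180.]
side ledge 0.84 [ 0.566  -0.0808  0.0339] [341. 240.]
side ledge 0.78 [ 0.282  -0.1565  0.0148] [213. 291.]
side ledge 0.67 [ 0.6328 -0.3293  0.0154] [401. 342.]
side stamp 0.68 [0.6212 0.0709 0.0036] [350. 199.]
side stapler 0.55 [ 4.921e-01 -2.170e-01  4.000e-04] [318. 306.]
side bottle 0.8 [0.7581 0.0074 0.0015] [410. 211.]
side bottle 0.48 [ 0.5971 -0.0949  0.0038] [355. 251.]
```

The nose is at the stop in both views and the bystanders haven't moved, so I hand it in.

```bash
python3 -c "from rig import bot; print(bot.sign_off())"
```

```text
the job is handed in; nothing more can be done
None
```

The blue cassette is loaded: its nose is at the end stop in both cameras, within their few millimetres. After release it rose about 3 mm to the bar, where the leaf spring should hold it; I didn't check the leaf itself. The stamp, stapler and bottle haven't moved, and I handed the job in at about 16 s.

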